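# Hang a nest ring on the slanted changeover peg

### The arm

A 6-joint arm with a two-finger parallel gripper is mounted at the origin on the work surface. World frame = base frame: x ahead of the robot, y to its left, z up, the work surface at z = 0. Lengths are in m, angles in degrees, forces in N, time in s.
With the tool pointing down it reaches from about 0.3 to 0.75 m from the base axis. Payload 8.5 kg.
Tool frame: the origin (TCP) lies on the centre line of the jaws, within the pads' length; the fingertips stand 19 mm ahead of it and the grasp point (between the pads) is the TCP (env.tcp_to_tips is the z of the fingertips in the tool frame, in m); z points along the fingers, y is the line along which they close (so a half turn about z gives the same grasp; the last joint's range is limited). The gripper opens to 85 mm and grips with 20 to 120 N. Pads are 22 mm wide; open, the fingers measure 114 mm over their backs; the gripper's body (76 mm by 85 mm) begins 54 mm behind the grasp point. The pads swing forward as they close: fully open they stand 13 mm farther back than shut.
Start: joints at [-88.883, 21.807, 74.336, -0, 83.858, -12.336], TCP at [0.128, -0.535, 0.25] pointing down, gripper open.
Joint ranges: [-178.18, 178.18], [-50.72, 133.34], [12.68, 142.11], [-81.47, 261.47], [9.98, 163.14], [-165.26, 165.26]. Speed limits (degrees/s): [136.94, 136.94, 180, 180, 180, 180].

### API

Orientations are given as a 3x3 rotation matrix whose columns are the frame's x, y, z axes.
In Python, from rig import env gives the robot as it stands.
- The arm moves only by the tool servo_tool, never from a script. Its argument "steps" is a list of rows, each an object of numbers: "tx", "ty", "tz": the shift along the world's x, y, z in cm; "yaw": the turn about the world's z in degrees; "claw": the finger opening in cm, from 0 to 8.54. In form: [{"tx": .., "ty": .., "tz": .., "yaw": .., "claw": ..}, ...]. A call has 1 to 20 rows; each row shifts and turns the commanded pose from where the row before left it; what a row does not reach is not made up. A row lasts 1/10 s, in which the tool goes at most 50 mm and 8.59 degrees, less where a joint would pass 70% of its speed; a pose out of reach is approached as far as the arm can. A call with a gripper value outside its range is refused whole. The fingers move at their own pace and stop on an object; "newtons" is the grip in N (left out, the last holds). Time passes only in rows, so rows that do not move let the fingers close. It gives the time, the measured TCP pose, the force, the opening and the grip force at its end, in the units of the state.
- env.observe(): the state, without advancing time (a new reading comes with each control period).
- env.get_image(name): name is "scene" or "top" or "wrist"; returns (picture, depth): 400x640x3 uint8, red, green, blue; 400x640 float32, m along the optical axis (not along the pixel's ray), 0 where there is no reading.
- env.camera_model(name): a dict with "fovy" (degrees; the focal length in pixels is half the picture's height over the tangent of half this angle, whatever the lens; pixels are square), "cx", "cy" (the principal point, pixels), "T" (4x4, takes a point from camera to world coordinates). Camera axes: x right, y down, z forward; pixel columns grow to the right and rows downward; lengths in m; the calibration is good to about 2 mm. The wrist camera is an equidistant fisheye: a pixel r from the principal point sees the ray r / f radians off the axis. A picture is of the moment at which its call begins: read the wrist's pose just before it. camera_model takes no time and is no camera call; for the wrist camera it gives the pose at the moment of the call.
- env.close_job(): hands the job in; it is judged then, once.
The state is a dict: "time_s": time; "q": joint angles; "qvel": joint speeds; "joint_efforts": joint torques, N m; "position": TCP position; "tool_rot": TCP orientation; "ft_force": force on the tool from outside, world axes, zero at the start; "wrist_torque": the same for the moment, N m; "grip_width": finger opening in m; "gripper_force": force on a finger pad.
Only numpy, scipy, OpenCV 4.12 (cv2) and the standard library are available. Lean on these libraries where they do the work, as an engineer would, in place of code of your own. Each camera call takes 0.05 s, during which the arm holds its last target. There are 200 camera calls.

### The job

Take the end ring, the lowest one, out of the sloping chute so that the next ring rolls down to the stop, and hang the ring you took on the slanted peg of the post, pushed right back against the peg's shoulder. The other two rings stay in the chute, the tin, bottle and steel sleeve stay where they stand, and let go of everything at the end.

Things in the scene. Friction and masses are not known exactly. Their poses are not given: they have to be found in the camera images.
- ring1_center (a point): End ring, the one to take: white plastic, 80 mm outside, 27 mm bore, 20 mm thick, 0.12 kg, on edge against the chute's stop. Point: centre of the bore; y is the bore axis, level across the chute (x, z turn as it rolls). Its upper 45 mm is free: pinch it across its thickness from above, on the 26 mm wide wall between rim and bore, fingertips 18 mm or more from the centre to clear peg and shoulder.
- ring2_center (a point): Next ring: white plastic ring, 80 mm outside, 27 mm bore, 20 mm thick, on edge in the chute. Point and axes as for the end ring. It touches the end ring and rolls to the stop by itself within about a second when that is lifted out.
- ring3_center (a point): Last ring: white plastic ring, 80 mm outside, 27 mm bore, 20 mm thick, on edge in the chute. Point and axes as for the end ring. It touches the next ring and follows it down.
- chute: Fixed aluminium gravity chute. Origin on the bed below the foot of its stop; x level along the chute to its high end (it rises at 15 degrees), y across, z up. Channel 24 mm wide, 276 mm long, side walls 28 mm high, floor 50 mm above the bed at the low end, where a dark stop plate 50 mm high stands.
- chute_stop (a point): Where the centre of a ring is when it rests against the stop (99 mm above the bed).
- chute_second (a point): Where the centre of the second ring in the row is when the first rests against the stop (80 mm up the chute).
- post: Fixed aluminium post, 40 mm square, 154 mm tall, foot 110 x 90 mm, carrying the rail. Origin on the bed at its foot, z up. The peg points along its -y, rising at 35 degrees. Out from the rail's face the rigid steel peg has a shoulder 32 mm in diameter, 20 mm long, then is 22 mm in diameter from 20 to 75 mm, with a 3 mm chamfer at the tip. Free space around and above it.
- rail: Slotted rail 150 x 30 x 30 mm on the post. Origin mid of its slotted face, 165 mm up; x level along the slot, z out of the face = peg direction, y mostly up. The peg is clamped in the slot parallel to z at y = 0, but where along x, up to 35 mm either side of 0, differs each time and is not reported: feel or look for it. A ring fully home has its centre at z = 30 mm.
- tin: Yellow tin, 84 mm diameter, 120 mm tall; bystander. Origin under its centre.
- drink: Drink bottle, 64 mm diameter, 190 mm tall; bystander. Origin under its centre.
- sleeve: Upright steel sleeve, 52 mm diameter, 50 mm tall; bystander. Origin under its centre.
There are look-alikes about, which are no part of the job. What is shaped like the part that bears ring2_center but turquoise is not meant.

How it is judged:
By the outcome, as a careful person would: the job done as asked, in the order asked, and still so for the second after the job is handed in, with the robot touching nothing.
It also fails if it takes over 62 s, if anything falls off the work surface, if the arm or the gripper's body presses on something with over 40 N, if the wrist force passes 120 N, or if a joint passes its speed limit or range.

## Working session

There is one attempt and no reset: what is moved stays moved. The work goes in short steps, Python scripts to look and compute and a tool call to move; the robot and the scene stay as the last step left them, time stands still between calls to the robot, and variables do not carry over. Pictures are saved under pics/ and viewed, at most 12 in all, crops included, and the job is handed in when it is done.

Besides the shell and the picture viewer there is one more tool, called after "Request:" by a JSON object that holds its "method" and its "body". servo_tool: Moves the arm, as the interface text tells. Its arguments: {"type":"object","properties":{"steps":{"type":"array"},"newtons":{"type":"number"}},"required":["steps"]}

```bash
mkdir -p pics; ls; cat > h.py <<'E'
import numpy as np, cv2
from rig import env
def ray(m,u,v,fish=False):
    H=400; f=H/2/np.tan(np.radians(m['fovy']/2)); x=(u-m['cx']);y=(v-m['cy'])
    if fish:
        r=np.hypot(x,y); t=r/f; d=np.array([x/r*np.sin(t),y/r*np.sin(t),np.cos(t)]) if r>0 else np.array([0,0,1.])
    else: d=np.array([x/f,y/f,1.])
    T=np.array(m['T']); return T[:3,3],T[:3,:3]@d
def pts(m,dep):  # pinhole depth to world
    H,W=dep.shape; f=H/2/np.tan(np.radians(m['fovy']/2)); v,u=np.mgrid[:H,:W]
    P=np.stack([(u-m['cx'])/f*dep,(v-m['cy'])/f*dep,dep],-1); T=np.array(m['T']); return P@T[:3,:3].T+T[:3,3]
def onplane(m,u,v,z,fish=False):
    o,d=ray(m,u,v,fish); return o+d*(z-o[2])/d[2]
def snap(n,tag):
    im,d=env.get_image(n); m=env.camera_model(n); cv2.imwrite(f'pics/{tag}.png',im[:,:,::-1]); np.savez(f'{tag}.npz',im=im,d=d,**{k:np.array(x) for k,x in m.items()}); return im,d,m
E
python3 - <<'E'
from h import *
for n in('scene','top'):
    im,d,m=snap(n,n+'0'); print(n,m['fovy'],m['cx'],m['cy'],np.round(m['T'],3).tolist())
a=cv2.imread('pics/scene0.png');b=cv2.imread('pics/top0.png')
s=env.observe();print(s['position'],s['tool_rot'])
E
```

```text
pics
scene 57.158395740020396 317.2048198001708 194.94316709186276 [[0.265, 0.785, -0.56, 1.01], [0.964, -0.21, 0.162, -0.063], [0.009, -0.582, -0.813, 0.705], [0.0, 0.0, 0.0, 1.0]]
top 50.78526322059541 309.7252598273356 201.90234160352912 [[0.008, -0.997, 0.079, 0.525], [-1.0, -0.009, -0.009, 0.062], [0.01, -0.079, -0.997, 1.001], [0.0, 0.0, 0.0, 1.0]]
[ 0.12794418 -0.53467603  0.24978083] [[ 9.72566283e-01  2.32625931e-01 -2.09209200e-05]
 [ 2.32625762e-01 -9.72565461e-01  1.29547307e-03]
 [ 2.81013666e-04 -1.26480018e-03 -9.99999161e-01]]
```

View pics/scene0.png

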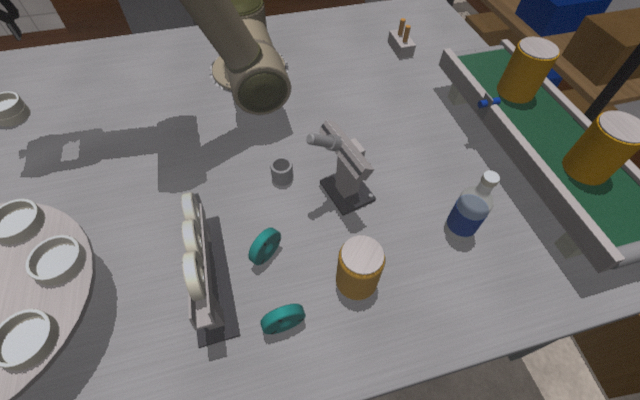

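View pics/top0.png

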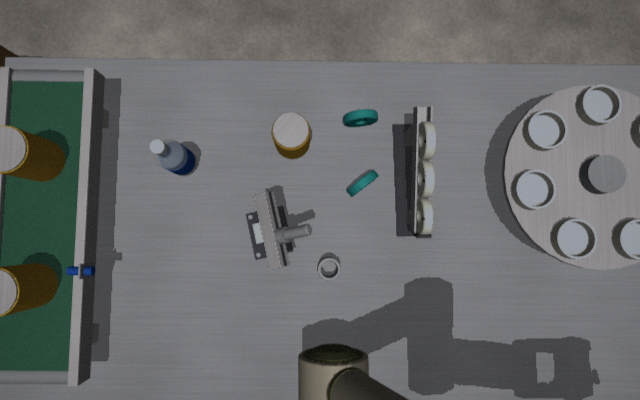

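The scene view shows three white rings on edge in the chute, at about (192,208), (193,238) and (195,275). The turquoise look-alikes are at (265,246) and (283,318), outside the chute. The post and peg are at about (345,165), with the peg tip at (312,138). In the top view the rings are at (429,140), (427,180) and (425,217), and the peg runs from (285,235) to (308,230). Next I'll use depth to find which chute end is low and where the peg is.

```bash
python3 - <<'E'
from h import *
r={}
for n in('scene','top'):
    z=dict(np.load(n+'0.npz')); P=pts(z,z['d']); r[n]=(z,P)
    hsv=cv2.cvtColor(z['im'],cv2.COLOR_RGB2HSV); ok=z['d']>0
    box=(slice(100,245),slice(400,445)) if n=='top' else (slice(185,310),slice(178,212))
    print(n,'valid',ok.mean())
    mk=np.zeros(ok.shape,bool); mk[box]=True
    w=mk&ok&(P[...,2]>.07)
    hv=hsv[w]; Q=P[w]
    # cream rings: some saturation, bright
    cr=w&(hsv[...,2]>150)&(hsv[...,1]>15)&(hsv[...,1]<90)
    for lab,mm in(('cream',cr),):
        k,L,st,c=cv2.connectedComponentsWithStats(mm.astype(np.uint8))
        for i in range(1,k):
            if st[i,4]>30:
                q=P[L==i]; print(lab,np.round(c[i]),st[i,4],'min',np.round(q.min(0),3),'max',np.round(q.max(0),3),'med',np.round(np.median(q,0),3),'top xyz',np.round(q[q[:,2]>q[:,2].max()-.004].mean(0),3))
z,P=r['top']
# along chute profile, channel wall height
for v in range(104,240,8): 
    row=P[v,408:440]; print(v,np.round(row[::3,2],3), np.round(row[4,:2],3))
# rail and peg
for v in range(186,272,4): print(v,' '.join('%3d'%(1000*x) for x in P[v,240:320:3,2]))
E
python3 - <<'E'
import cv2,os
os.chdir('.')
a=cv2.imread('pics/top0.png');b=cv2.imread('pics/scene0.png')
A=cv2.resize(a[180:280,235:335],None,fx=4,fy=4,interpolation=2);B=cv2.resize(b[110:210,290:390],None,fx=4,fy=4,interpolation=2)
import numpy as np; cv2.imwrite('pics/c1.png',np.hstack([A,B]))
E
```

```text
scene valid 0.996125
cream [189. 218.] 95 min [ 0.589 -0.199  0.124] max [ 0.641 -0.179  0.161] med [ 0.6   -0.188  0.132] top xyz [ 0.633 -0.182  0.159]
cream [190. 249.] 144 min [ 0.667 -0.196  0.142] max [ 0.711 -0.177  0.18 ] med [ 0.678 -0.186  0.153] top xyz [ 0.706 -0.184  0.177]
cream [192. 284.] 146 min [ 0.739 -0.194  0.159] max [ 0.761 -0.175  0.178] med [ 0.753 -0.185  0.17 ] top xyz [ 0.747 -0.187  0.175]
top valid 0.9961875
cream [431. 139.] 95 min [ 0.705 -0.193  0.173] max [ 0.732 -0.177  0.183] med [ 0.718 -0.185  0.179] top xyz [ 0.723 -0.185  0.18 ]
cream [430. 178.] 90 min [ 0.629 -0.195  0.153] max [ 0.657 -0.18   0.162] med [ 0.642 -0.188  0.159] top xyz [ 0.645 -0.187  0.16 ]
cream [428. 217.] 79 min [ 0.551 -0.196  0.134] max [ 0.577 -0.182  0.142] med [ 0.565 -0.19   0.138] top xyz [ 0.568 -0.189  0.139]
104 [ 0.002  0.    -0.002 -0.001 -0.003 -0.     0.     0.002 -0.003 -0.001
 -0.001] [ 0.846 -0.194]
112 [-0.001 -0.003  0.123  0.143  0.117  0.119  0.118  0.137  0.003 -0.
  0.001] [ 0.827 -0.194]
120 [ 0.    -0.002  0.121  0.139  0.112  0.111  0.11   0.134  
[... 3149 characters left out ...]
 0   5   3   1   1  -2   0
250   0   0   0   0   2   9  10  11  11 1000 167 170 175 172 167 156  12  11   2   4   0   2   2   1   2  -1  -1
254   0   0   0   0  -2  12  20  12  11 161 168 168 175 176 168 159  -1   2  -1  -2   0   1   0  -1   0   2   0
258   3   2  -1   1  -1  13  12   0   1 162 166 168 173 178 170 161 153  -3  -3   0   2   0  -4  -1   1   0   3
262  -2   0   1  -3   0   2   0   0   1   0 162 168 171 175 169 163 1000  -2   2   1   0   1   0   1   0   1  15
266   4   0   0   1  -1  -2   0   3   1   1 162 166 170 175   0  -3   0   1   0   1  -2   0   2  -2   2   0  48
270   0   3   0   0   0   0   1   0  -1   0   0   1   0   1   3   1  -1   1   0   0  -1   0   2   0   3   2  49
```

View pics/c1.png

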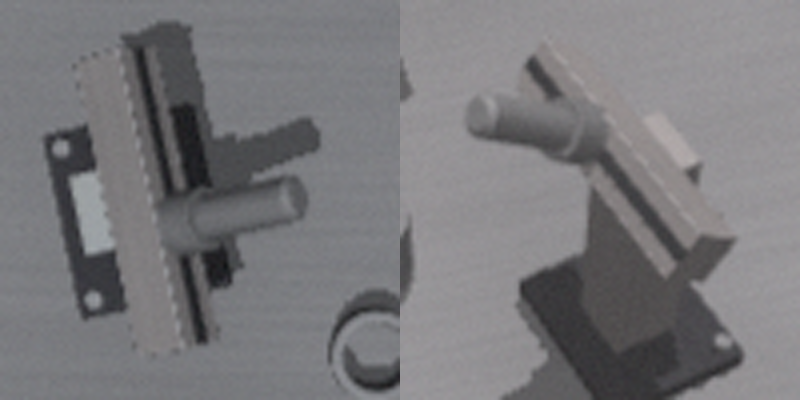

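The chute's low end is at small x, so the end ring is the one at top (425,217), centre about (0.566, -0.189, 0.099). It is white, sits in the chute and rests against the stop. The turquoise rings lie elsewhere on the table, so they aren't it.

The tool can only yaw, so it can't tilt the ring to match the peg:
- **Regrasp:** I'll stand the ring on the table and regrasp it across its diameter.
- **Tilt:** Held that way it can pivot about the jaw line, so I'll push it against the peg to tilt it.

Next I'll fit the peg axis and crop the ring to confirm it.

```bash
python3 - <<'E'
from h import *
from scipy.optimize import least_squares
S=[];R=[]
for n,b in(('top',(slice(215,250),slice(278,318))),('scene',(slice(125,160),slice(300,350)))):
    z=dict(np.load(n+'0.npz')); P=pts(z,z['d']); q=P[b].reshape(-1,3)
    q=q[(q[:,2]>.17)&(q[:,2]<.24)]; S.append(q)
    b2=(slice(188,272),slice(250,300)) if n=='top' else (slice(115,190),slice(310,380))
    r=P[b2].reshape(-1,3); r=r[(r[:,2]>.148)&(r[:,2]<.182)]; R.append(r); print(n,len(q),len(r))
# rail long direction: PCA in xy of points in top view
for r in R:
    c=np.median(r,0); u,s,v=np.linalg.svd((r-c)[:,:2],full_matrices=False); print('rail dir',v[0],np.degrees(np.arctan2(v[0,1],v[0,0])),s)
def fit(q,az0):
    def res(p,full=False):
        d=np.array([np.cos(p[2])*np.cos(np.radians(35)),np.sin(p[2])*np.cos(np.radians(35)),np.sin(np.radians(35))])
        c=np.array([p[0],c0[1],p[1]]); w=q-c; a=w@d; rr=np.linalg.norm(w-a[:,None]*d,axis=1); return rr-.011
    c0=np.median(q,0); s=least_squares(res,[c0[0],c0[2]-.008,az0],loss='soft_l1',f_scale=.0015); return c0[1],s
for nm,Q in(('top',S[0]),('scene',S[1]),('both',np.vstack(S))):
    for it in range(4):
        y0,s=fit(Q,np.radians(-80)); 
        p=s.x;d=np.array([np.cos(p[2])*.8192,np.sin(p[2])*.8192,.5736]); c=np.array([p[0],y0,p[1]])
        w=Q-c;a=w@d; rr=np.linalg.norm(w-a[:,None]*d,axis=1); Q=Q[np.abs(rr-.011)<.003]
    print(nm,len(Q),'c',c.round(4),'az',np.degrees(p[2]).round(2),'tip',(c+d*np.percentile(((Q-c)@d),99.5)).round(4),'a range',np.percentile((Q-c)@d,[.5,99.5]).round(4))
    t=(.1650-c[2])/d[2]; print('  axis at z=.165',(c+d*t).round(4))
a=cv2.imread('pics/top0.png')[95:245,345:450];cv2.imwrite('pics/c2.png',cv2.resize(a,None,fx=4,fy=4,interpolation=2)[:600])
E
```

```text
top 447 1689
scene 654 1321
rail dir [-0.9741432  -0.22593146] -166.94234257735255 [1.72516097 0.58747419]
rail dir [0.97663842 0.21488926] 12.409030575469496 [1.5863174  0.54126683]
top 321 c [0.5311 0.084  0.1878] az -72.67 tip [0.5398 0.0561 0.2083] a range [-0.0357  0.0358]
  axis at z=.165 [0.5214 0.1151 0.165 ]
scene 310 c [0.53   0.0929 0.1871] az -82.44 tip [0.5348 0.0566 0.2127] a range [-0.0449  0.0446]
  axis at z=.165 [0.5259 0.1241 0.165 ]
both 529 c [0.5312 0.0839 0.189 ] az -77.94 tip [0.5373 0.0552 0.2096] a range [-0.031   0.0359]
  axis at z=.165 [0.524  0.1175 0.165 ]
```

View pics/c2.png

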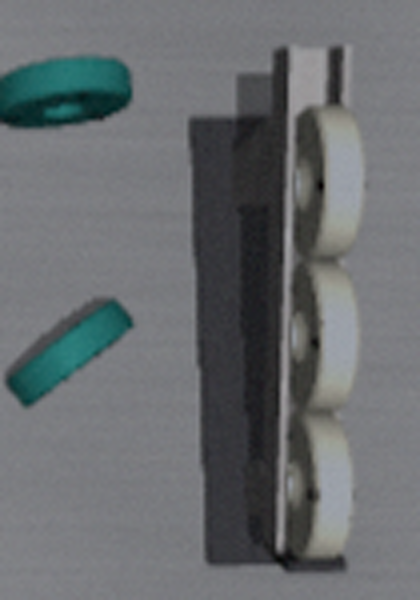

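Request:
{"method": "servo_tool", "body": {"steps": [{"tx": 4,"ty": 3,"yaw": -4},{"tx": 4,"ty": 3,"yaw": -4},{"tx": 4,"ty": 3,"yaw": -3.6},{"tx": 4,"ty": 3},{"tx": 4,"ty": 3},{"tx": 4,"ty": 3},{"tx": 4,"ty": 3},{"tx": 4,"ty": 3},{"tx": 4,"ty": 3},{"tx": 4,"ty": 3},{"tx": 3.8,"ty": 4.5},{},{}], "newtons": 40}}

```text
invalid input at $.steps[0]: expected keys tx, ty, tz, yaw, claw
```

The crop shows the white end ring at about (320,490), next to the dark stop at (315,563). The turquoise pair at the left is outside the chute. I'll move above the end ring now.

Request:
{"method": "servo_tool", "body": {"steps": [{"tx": 4,"ty": 3,"tz": 0,"yaw": -4,"claw": 8.5},{"tx": 4,"ty": 3,"tz": 0,"yaw": -4,"claw": 8.5},{"tx": 4,"ty": 3,"tz": 0,"yaw": -3.6,"claw": 8.5},{"tx": 4,"ty": 3,"tz": 0,"yaw": 0,"claw": 7},{"tx": 4,"ty": 3,"tz": 0,"yaw": 0,"claw": 5},{"tx": 4,"ty": 3,"tz": 0,"yaw": 0,"claw": 5},{"tx": 4,"ty": 3,"tz": 0,"yaw": 0,"claw": 5},{"tx": 4,"ty": 3,"tz": 0,"yaw": 0,"claw": 5},{"tx": 4,"ty": 3,"tz": 0,"yaw": 0,"claw": 5},{"tx": 4,"ty": 3,"tz": 0,"yaw": 0,"claw": 5},{"tx": 3.8,"ty": 4.6,"tz": 0,"yaw": 0,"claw": 5},{"tx": 0,"ty": 0,"tz": 0,"yaw": 0,"claw": 5},{"tx": 0,"ty": 0,"tz": 0,"yaw": 0,"claw": 5}], "newtons": 40}}

```text
time_s: 1.4
position: [0.56, -0.1955, 0.2497]
tool_rot: [[0.999, 0.034, -0.001], [0.034, -0.999, 0.0], [-0.001, -0.0, -1.0]]
ft_force: [0.7, -0.1, -1.0]
grip_width: 0.0501
gripper_force: 0.0
```

```bash
python3 - <<'E'
from h import *
s=env.observe();print(s['time_s'],s['position'].round(4) if hasattr(s['position'],'round') else s['position'],np.round(s['tool_rot'],3).tolist(),s['q'],s['grip_width'])
im,d,m=snap('wrist','w1'); print(m['fovy'],m['cx'],m['cy'],np.round(m['T'],3).tolist(), (d>0).mean())
E
```

```text
1.4 [ 0.56   -0.1955  0.2497] [[0.999, 0.034, -0.001], [0.034, -0.999, 0.0], [-0.001, -0.0, -1.0]] [-3.06621968e+01  2.62566767e+01  6.71318166e+01 -1.93852185e-02
  8.66788018e+01  5.73654677e+01] 0.050119701978256916
65.70646984690485 323.3735502504046 198.47702545375407 [[0.033, -0.959, -0.282, 0.631], [-0.999, -0.032, -0.009, -0.193], [-0.0, 0.282, -0.959, 0.372], [0.0, 0.0, 0.0, 1.0]] 0.99596875
```

View pics/w1.png

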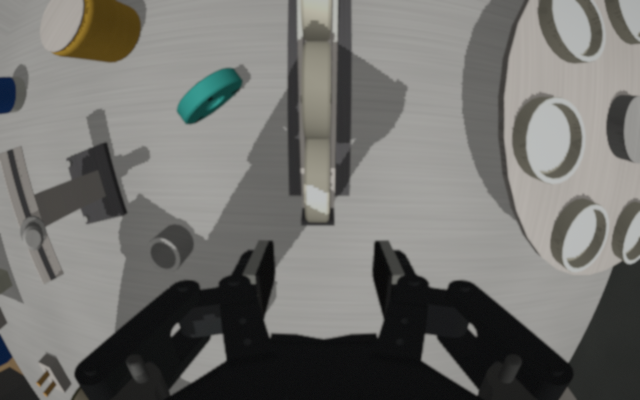

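The wrist view looks straight down on the chute: the end ring spans columns 305–330, rows 140–218, the stop is at row 222, and the peg tip is at (33,233). I'll measure the ring centreline.

```bash
python3 - <<'E'
from h import *
z=dict(np.load('w1.npz')); H=400; d=z['d']; im=z['im']; f=200/np.tan(np.radians(z['fovy']/2)); T=z['T']
def P(u,v):
    x=u-z['cx'];y=v-z['cy'];r=np.hypot(x,y);t=r/f; D=np.array([np.tan(t)*x/r,np.tan(t)*y/r,1])*d[v,u]; return T[:3,:3]@D+T[:3,3]
for v in range(60,222,10):
    us=[u for u in range(285,350) if P(u,v)[2]>.095+max(0,(0)) ]
    q=np.array([P(u,v) for u in us]); 
    if len(q): 
        k=q[q[:,2]>q[:,2].max()-.006]; print(v,len(k),k.mean(0).round(4),np.ptp(k[:,1]).round(4))
E
```

```text
60 29 [ 0.6666 -0.1868  0.153 ] 0.0195
70 30 [ 0.659  -0.1867  0.1561] 0.0201
80 30 [ 0.6517 -0.187   0.1576] 0.0199
90 28 [ 0.6448 -0.1872  0.1577] 0.0184
100 31 [ 0.6379 -0.1871  0.1566] 0.0208
110 1 [ 0.6312 -0.1931  0.3719] 0.0
120 28 [ 0.6238 -0.1877  0.1504] 0.0193
130 27 [ 0.6161 -0.1881  0.1422] 0.0193
140 23 [ 0.6059 -0.1886  0.1142] 0.0184
150 25 [ 0.5989 -0.1882  0.1253] 0.0194
160 25 [ 0.5917 -0.1885  0.131 ] 0.019
170 25 [ 0.5843 -0.1888  0.1344] 0.0188
180 25 [ 0.5768 -0.1891  0.1366] 0.0188
190 25 [ 0.5689 -0.1893  0.1372] 0.0189
200 25 [ 0.5604 -0.1895  0.1361] 0.0192
210 1 [ 0.6312 -0.1931  0.3719] 0.0
220 21 [ 0.5375 -0.1906  0.12  ] 0.0174
```

Request:
{"method": "servo_tool", "body": {"steps": [{"tx": 0.8,"ty": 0.63,"tz": -3,"yaw": 0,"claw": 5},{"tx": 0,"ty": 0,"tz": -4,"yaw": 0,"claw": 5},{"tx": 0,"ty": 0,"tz": -3,"yaw": 0,"claw": 5},{"tx": 0,"ty": 0,"tz": -2,"yaw": 0,"claw": 5},{"tx": 0,"ty": 0,"tz": 0,"yaw": 0,"claw": 3},{"tx": 0,"ty": 0,"tz": 0,"yaw": 0,"claw": 1.5},{"tx": 0,"ty": 0,"tz": 0,"yaw": 0,"claw": 1.5},{"tx": 0,"ty": 0,"tz": 0,"yaw": 0,"claw": 1.5},{"tx": 0,"ty": 0,"tz": 0,"yaw": 0,"claw": 1.5}], "newtons": 40}}

```text
time_s: 2.35
position: [0.5679, -0.1903, 0.1312]
tool_rot: [[0.999, 0.032, 0.001], [0.032, -0.999, -0.001], [0.001, 0.001, -1.0]]
ft_force: [-1.6, 0.4, 2.2]
grip_width: 0.0194
gripper_force: 42.7
```

Request:
{"method": "servo_tool", "body": {"steps": [{"tx": 0,"ty": 0,"tz": 1.5,"yaw": 0,"claw": 1.5},{"tx": 0,"ty": 0,"tz": 3,"yaw": 0,"claw": 1.5},{"tx": 0,"ty": 0,"tz": 4,"yaw": 0,"claw": 1.5},{"tx": -2,"ty": 1,"tz": 1.5,"yaw": 3,"claw": 1.5},{"tx": -4,"ty": 2,"tz": 0,"yaw": 4,"claw": 1.5},{"tx": -4,"ty": 2,"tz": 0,"yaw": 3.7,"claw": 1.5},{"tx": -4,"ty": 1.5,"tz": -1,"yaw": 0,"claw": 1.5},{"tx": -2.8,"ty": 0.5,"tz": -3,"yaw": 0,"claw": 1.5},{"tx": 0,"ty": 0,"tz": -4,"yaw": 0,"claw": 1.5},{"tx": 0,"ty": 0,"tz": -4,"yaw": 0,"claw": 1.5},{"tx": 0,"ty": 0,"tz": -2,"yaw": 0,"claw": 1.5},{"tx": 0,"ty": 0,"tz": -1,"yaw": 0,"claw": 1.5},{"tx": 0,"ty": 0,"tz": 0,"yaw": 0,"claw": 1.5},{"tx": 0,"ty": 0,"tz": 0,"yaw": 0,"claw": 1.5}]}}

```text
time_s: 3.75
position: [0.4002, -0.1203, 0.0809]
tool_rot: [[0.976, 0.217, 0.001], [0.217, -0.976, -0.001], [0.001, 0.001, -1.0]]
ft_force: [0.1, -0.1, -1.0]
grip_width: 0.0195
gripper_force: 42.1
```

```bash
python3 - <<'E'
from h import *
s=env.observe();print(s['time_s'],s['position'],s['grip_width'],np.degrees(np.arctan2(s['tool_rot'][1][1],s['tool_rot'][0][1])),s['ft_force'],s['q'])
a,d,m=snap('scene','s1'); b,d,m=snap('wrist','w2')
cv2.imwrite('pics/c3.png',np.hstack([cv2.resize(a[100:330,120:420],(400,306)),cv2.resize(b,(400,306))])[:,:,::-1])
E
```

```text
3.75 [ 0.40019554 -0.1202717   0.08091271] 0.01945872997055556 -77.44567572369962 [ 0.07093583 -0.11655149 -1.00679691] [-3.30588365e+01  2.22542846e+01  1.08716508e+02  1.79629529e-03
  4.89638350e+01  4.43856420e+01]
```

View pics/c3.png

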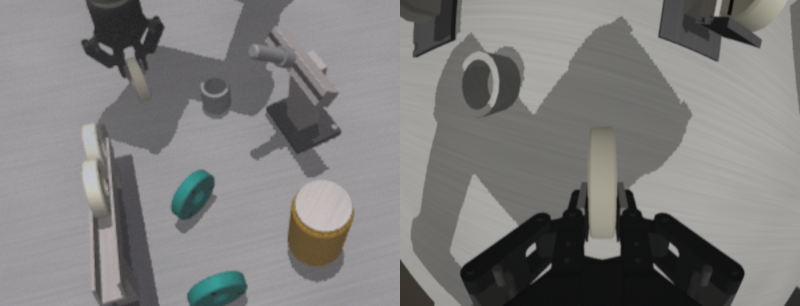

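The ring is held upright in the jaws at left (137,75), and the other two rings have rolled down to the stop. Now I'll lower the ring gently onto the bed.

Request:
{"method": "servo_tool", "body": {"steps": [{"tx": 0,"ty": 0,"tz": -0.3,"yaw": 0,"claw": 1.5},{"tx": 0,"ty": 0,"tz": -0.2,"yaw": 0,"claw": 1.5},{"tx": 0,"ty": 0,"tz": -0.1,"yaw": 0,"claw": 1.5},{"tx": 0,"ty": 0,"tz": -0.1,"yaw": 0,"claw": 1.5},{"tx": 0,"ty": 0,"tz": 0,"yaw": 0,"claw": 1.5}], "newtons": 20}}

```text
time_s: 4.35
position: [0.3998, -0.12, 0.0732]
tool_rot: [[0.976, 0.217, -0.0], [0.217, -0.976, 0.0], [-0.0, -0.0, -1.0]]
ft_force: [0.1, 0.5, -0.9]
grip_width: 0.0193
gripper_force: 42.1
```

Request:
{"method": "servo_tool", "body": {"steps": [{"tx": 0,"ty": 0,"tz": -0.05,"yaw": 0,"claw": 1.5},{"tx": 0,"ty": 0,"tz": -0.05,"yaw": 0,"claw": 1.5},{"tx": 0,"ty": 0,"tz": 0,"yaw": 0,"claw": 1.5}], "newtons": 20}}

```text
time_s: 4.65
position: [0.3998, -0.12, 0.0723]
tool_rot: [[0.976, 0.217, -0.0], [0.217, -0.976, 0.0], [-0.0, -0.0, -1.0]]
ft_force: [1.1, -0.9, -0.3]
grip_width: 0.0192
gripper_force: 42.1
```

Request:
{"method": "servo_tool", "body": {"steps": [{"tx": 0,"ty": 0,"tz": -0.05,"yaw": 0,"claw": 1.5},{"tx": 0,"ty": 0,"tz": 0,"yaw": 0,"claw": 1.5}], "newtons": 20}}

```text
time_s: 4.85
position: [0.3999, -0.1201, 0.0721]
tool_rot: [[0.976, 0.217, 0.0], [0.217, -0.976, -0.0], [0.0, 0.0, -1.0]]
ft_force: [-1.9, -0.3, 4.5]
grip_width: 0.0193
gripper_force: 42.9
```

Request:
{"method": "servo_tool", "body": {"steps": [{"tx": 0,"ty": 0,"tz": 0,"yaw": 0,"claw": 2.2},{"tx": 0,"ty": 0,"tz": 0,"yaw": 0,"claw": 2.6},{"tx": 0,"ty": 0,"tz": 0,"yaw": 0,"claw": 3.2},{"tx": 0,"ty": 0,"tz": 0,"yaw": 0,"claw": 4},{"tx": 0,"ty": 0,"tz": 1,"yaw": 0,"claw": 5},{"tx": 0,"ty": 0,"tz": 3,"yaw": 0,"claw": 6},{"tx": 0,"ty": 0,"tz": 4,"yaw": 0,"claw": 8.5},{"tx": 0,"ty": 0,"tz": 3,"yaw": 8,"claw": 8.5},{"tx": 0,"ty": 0,"tz": 1,"yaw": 8,"claw": 8.5},{"tx": 0,"ty": 0,"tz": 0,"yaw": 8,"claw": 8.5},{"tx": 0,"ty": 0,"tz": 0,"yaw": 8,"claw": 8.5},{"tx": 0,"ty": 0,"tz": 0,"yaw": 8,"claw": 8.5},{"tx": 0,"ty": 0,"tz": 0,"yaw": 8,"claw": 8.5},{"tx": 0,"ty": 0,"tz": 0,"yaw": 8,"claw": 8.5},{"tx": 0,"ty": 0,"tz": 0,"yaw": 8,"claw": 8.5},{"tx": 0,"ty": 0,"tz": 0,"yaw": 8,"claw": 8.5},{"tx": 0,"ty": 0,"tz": 0,"yaw": 8,"claw": 8.5},{"tx": 0,"ty": 0,"tz": 0,"yaw": 8,"claw": 8.54},{"tx": 0,"ty": 0,"tz": 0,"yaw": 2,"claw": 8.54},{"tx": 0,"ty": 0,"tz": 0,"yaw": 0,"claw": 8.54}]}}

```text
time_s: 6.85
position: [0.3997, -0.12, 0.1917]
tool_rot: [[-0.217, 0.976, -0.0], [0.976, 0.217, 0.0], [0.0, -0.0, -1.0]]
ft_force: [-0.7, 0.3, 0.1]
grip_width: 0.085
gripper_force: 0.0
```

```bash
python3 - <<'E'
from h import *
s=env.observe();print(s['time_s'],s['position'],s['grip_width'],np.degrees(np.arctan2(s['tool_rot'][1][1],s['tool_rot'][0][1])),s['ft_force'],s['q'])
b,d,m=snap('wrist','w3'); print(m['T'])
z=m; f=200/np.tan(np.radians(z['fovy']/2)); T=np.array(z['T'])
v,u=np.mgrid[:400,:640]; x=u-z['cx'];y=v-z['cy'];r=np.hypot(x,y)+1e-9;t=np.tan(r/f)/r
P=np.stack([t*x,t*y,np.ones_like(x)],-1)*d[...,None]; P=P@T[:3,:3].T+T[:3,3]
hsv=cv2.cvtColor(b,cv2.COLOR_RGB2HSV)
w=(d>0)&(np.hypot(P[...,0]-.4,P[...,1]+.12)<.07)&(P[...,2]>.05)&(P[...,2]<.1)
q=P[w]; print(len(q), q.mean(0) if len(q) else '', q[:,2].max())
tp=q[q[:,2]>q[:,2].max()-.006]; c=tp.mean(0); uu,ss,vv=np.linalg.svd((tp-c)[:,:2],full_matrices=False); print('top',c,np.degrees(np.arctan2(vv[0,1],vv[0,0])),q.min(0),q.max(0))
E
```

```text
6.85 [ 0.39971208 -0.11999701  0.19174271] 0.08498287751262591 12.560878880080418 [-0.68189651  0.28188018  0.05182753] [-3.30625381e+01  1.20786075e+01  9.95535219e+01 -5.14374303e-04
  6.83820048e+01 -4.56232266e+01]
[[ 9.76247124e-01  2.07698535e-01  6.16674333e-02  3.84149346e-01]
 [ 2.16659238e-01 -9.36617231e-01 -2.75330597e-01 -4.88511889e-02]
 [ 5.73018960e-04  2.82151523e-01 -9.59369684e-01  3.13795488e-01]
 [ 0.00000000e+00  0.00000000e+00  0.00000000e+00  1.00000000e+00]]
2398 [ 0.40211359 -0.11531566  0.0700764 ] 0.08002124951618073
top [ 0.4027008  -0.11693372  0.07675786] 12.765181558115964 [ 0.36471693 -0.13363683  0.05000509] [ 0.44101702 -0.10038326  0.08002125]
```

View pics/w3.png

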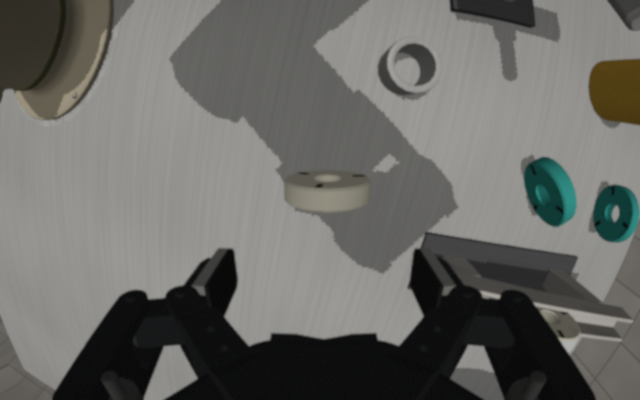

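The ring stands upright at about (327,190), slightly right of the jaw centre, with the sleeve clear at (410,65). I'll shift 3 mm and regrasp across the diameter.

Request:
{"method": "servo_tool", "body": {"steps": [{"tx": 0.3,"ty": 0.2,"tz": -2,"yaw": 0,"claw": 8.54},{"tx": 0,"ty": 0,"tz": -4,"yaw": 0,"claw": 8.54},{"tx": 0,"ty": 0,"tz": -3,"yaw": 0,"claw": 8.54},{"tx": 0,"ty": 0,"tz": -2,"yaw": 0,"claw": 8.54},{"tx": 0,"ty": 0,"tz": -2,"yaw": 0,"claw": 8.54},{"tx": 0,"ty": 0,"tz": -1.5,"yaw": 0,"claw": 8.54},{"tx": 0,"ty": 0,"tz": -1.3,"yaw": 0,"claw": 8.54},{"tx": 0,"ty": 0,"tz": 0,"yaw": 0,"claw": 8.54},{"tx": 0,"ty": 0,"tz": 0,"yaw": 0,"claw": 8.2},{"tx": 0,"ty": 0,"tz": 0,"yaw": 0,"claw": 7.6},{"tx": 0,"ty": 0,"tz": 0,"yaw": 0,"claw": 7.6},{"tx": 0,"ty": 0,"tz": 0,"yaw": 0,"claw": 7.6}], "newtons": 25}}

```text
time_s: 8.1
position: [0.4031, -0.1182, 0.0344]
tool_rot: [[-0.217, 0.976, 0.001], [0.976, 0.217, -0.001], [-0.001, 0.001, -1.0]]
ft_force: [-0.2, -0.1, 6.5]
grip_width: 0.0797
gripper_force: 31.5
```

Request:
{"method": "servo_tool", "body": {"steps": [{"tx": 0,"ty": 0,"tz": 1,"yaw": 0,"claw": 7.6},{"tx": 0,"ty": 0,"tz": 3,"yaw": 0,"claw": 7.6},{"tx": 0,"ty": 0,"tz": 4,"yaw": 0,"claw": 7.6},{"tx": 0,"ty": 0,"tz": 4,"yaw": 0,"claw": 7.6},{"tx": 0,"ty": 0,"tz": 4,"yaw": 0,"claw": 7.6},{"tx": 1.1,"ty": 1.5,"tz": 3.6,"yaw": 0,"claw": 7.6},{"tx": 2,"ty": 2,"tz": 0,"yaw": 0,"claw": 7.6},{"tx": 3,"ty": 3,"tz": 0,"yaw": 0,"claw": 7.6},{"tx": 3,"ty": 3,"tz": 0,"yaw": 0,"claw": 7.6},{"tx": 3,"ty": 3,"tz": 0,"yaw": 0,"claw": 7.6},{"tx": 2,"ty": 2,"tz": 0,"yaw": 0,"claw": 7.6},{"tx": 0,"ty": 0,"tz": 0,"yaw": 0,"claw": 7.6},{"tx": 0,"ty": 0,"tz": 0,"yaw": 0,"claw": 7.6}]}}

```text
time_s: 9.4
position: [0.5435, 0.0272, 0.2294]
tool_rot: [[-0.218, 0.976, -0.001], [0.976, 0.218, -0.0], [0.0, -0.001, -1.0]]
ft_force: [-1.3, -0.4, -0.5]
grip_width: 0.0794
gripper_force: 31.7
```

```bash
python3 - <<'E'
from h import *
s=env.observe();print(s['time_s'],s['position'],s['grip_width'],np.degrees(np.arctan2(s['tool_rot'][1][1],s['tool_rot'][0][1])),s['ft_force'],s['q'])
b,d,m=snap('wrist','w4'); a,_,_=snap('scene','s4')
cv2.imwrite('pics/c4.png',np.hstack([cv2.resize(b,(480,300)),cv2.resize(a[60:210,250:400],(300,300))])[:,:,::-1])
E
```

```text
9.4 [0.54351674 0.02724464 0.22943288] 0.07944753242540235 12.608287801368764 [-1.29833019 -0.39340976 -0.45196042] [-9.59435836e+00  2.21688705e+01  7.73444373e+01 -1.15950745e-02
  8.05459678e+01 -2.22007296e+01]
```

View pics/c4.png

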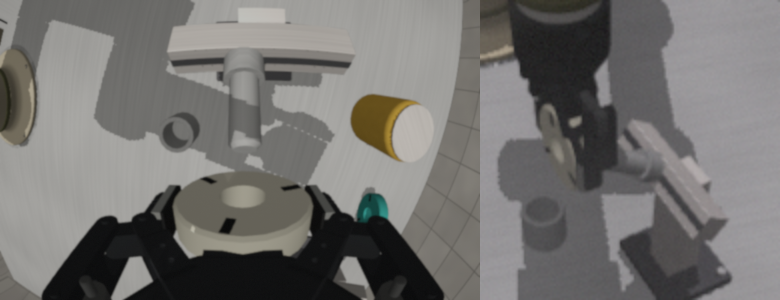

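The wrist view shows the ring bore at about (243,197) in line with the peg at (245,110). I'll get the ring's tilt and the peg axis from the wrist depth.

```bash
cat >> h.py <<'E'
def wpts(z):
    d=np.array(z['d']); f=200/np.tan(np.radians(z['fovy']/2)); T=np.array(z['T'])
    v,u=np.mgrid[:400,:640]; x=u-z['cx'];y=v-z['cy'];r=np.hypot(x,y)+1e-9;t=np.tan(r/f)/r
    return (np.stack([t*x,t*y,np.ones_like(x)],-1)*d[...,None])@T[:3,:3].T+T[:3,3]
A=np.radians(-77.45); Hh=np.array([np.cos(A),np.sin(A)]); Lh=np.array([-np.sin(A),np.cos(A)])  # outward, lateral
def local(P,o=(0.5373,0.0565)):  # -> s(out), l, z
    w=P[...,:2]-np.array(o); return np.stack([w@Hh,w@Lh,P[...,2]],-1)
def ringtilt(tag):
    z=dict(np.load(tag+'.npz')); P=wpts(z); return z,P
E
python3 - <<'E'
from h import *
z,P=ringtilt('w4'); L=local(P)
# ring face region: full-image coords = c4*(640/480)
def plane(q):
    for _ in range(4):
        c=q.mean(0);u,s,v=np.linalg.svd(q-c,full_matrices=False); e=np.abs((q-c)@v[2]); q=q[e<max(.0015,1.5*e.std())]
    return c,v[2],len(q)
q=L[232:310,240:408].reshape(-1,3); q=q[(q[:,2]>.17)&(q[:,2]<.29)]
c,n,k=plane(q); print('face',c,n,k)
# left-right wall bits near bore
for u,v in((280,262),(370,262),(324,240),(324,290),(324,305),(324,320),(324,335)): print(u,v,L[v,u].round(4))
# peg
q=L[90:190,300:350].reshape(-1,3); q=q[(q[:,2]>.18)&(q[:,2]<.23)&(np.abs(q[:,1])<.03)]
for lo in np.arange(-.045,.008,.006):
    k=q[(q[:,0]>lo)&(q[:,0]<lo+.006)]
    if len(k)>5: print('s',round(lo+.003,3),'l mid',((k[:,1].min()+k[:,1].max())/2).round(4),'w',np.ptp(k[:,1]).round(4),'zmax',np.percentile(k[:,2],97).round(4))
print('tip s max',np.percentile(q[:,0],99))
s=env.observe(); print('tcp',local(np.array(s['position'])))
E
```

```text
face [ 0.01991032 -0.00032428  0.2422274 ] [-0.99999848 -0.00133027  0.00112843] 10630
280 262 [ 0.0201 -0.0189  0.2351]
370 262 [0.0199 0.0195 0.2355]
324 240 [ 2.020e-02 -1.000e-04  2.114e-01]
324 290 [ 1.960e-02 -2.000e-04  2.572e-01]
324 305 [ 2.010e-02 -2.000e-04  2.659e-01]
324 320 [ 2.040e-02 -2.000e-04  2.737e-01]
324 335 [ 2.620e-02 -2.000e-04  2.744e-01]
s -0.042 l mid 0.0005 w 0.0208 zmax 0.1917
s -0.036 l mid 0.001 w 0.0218 zmax 0.1959
s -0.03 l mid 0.0011 w 0.0215 zmax 0.2002
s -0.024 l mid 0.001 w 0.0209 zmax 0.2044
s -0.018 l mid 0.0012 w 0.0212 zmax 0.2086
s -0.012 l mid 0.0006 w 0.0219 zmax 0.213
s -0.006 l mid 0.0006 w 0.0213 zmax 0.2142
tip s max -0.006101629364447766
tcp [ 0.03063285 -0.00080467  0.2298259 ]
```

Request:
{"method": "servo_tool", "body": {"steps": [{"tx": 0.12,"ty": 0.03,"tz": 0,"yaw": 0,"claw": 7.6},{"tx": -0.15,"ty": 0.7,"tz": 0,"yaw": 0,"claw": 7.6},{"tx": -0.15,"ty": 0.7,"tz": 0,"yaw": 0,"claw": 7.6},{"tx": -0.06,"ty": 0.28,"tz": 0,"yaw": 0,"claw": 7.6},{"tx": -0.06,"ty": 0.28,"tz": 0,"yaw": 0,"claw": 7.6},{"tx": -0.06,"ty": 0.28,"tz": 0,"yaw": 0,"claw": 7.6},{"tx": 0,"ty": 0,"tz": 0,"yaw": 0,"claw": 7.6}]}}

```text
time_s: 10.2
position: [0.5403, 0.0485, 0.2306]
tool_rot: [[-0.217, 0.976, 0.001], [0.976, 0.217, -0.004], [-0.004, 0.001, -1.0]]
ft_force: [-1.7, -8.4, 1.8]
grip_width: 0.0794
gripper_force: 31.9
```

Request:
{"method": "servo_tool", "body": {"steps": [{"tx": -0.06,"ty": 0.28,"tz": 0,"yaw": 0,"claw": 7.6},{"tx": -0.06,"ty": 0.28,"tz": 0,"yaw": 0,"claw": 7.6},{"tx": 0,"ty": 0,"tz": 0,"yaw": 0,"claw": 7.6}], "newtons": 20}}

```text
time_s: 10.5
position: [0.5391, 0.0542, 0.2306]
tool_rot: [[-0.217, 0.976, 0.001], [0.976, 0.217, -0.003], [-0.004, 0.001, -1.0]]
ft_force: [-0.9, -7.7, 3.6]
grip_width: 0.0792
gripper_force: 31.5
```

```bash
cat >> h.py <<'E'
def tiltcheck(tag,box=(232,310,240,408)):
    snap('wrist',tag); z,P=ringtilt(tag); L=local(P); a,b,c,e=box
    q=L[a:b,c:e].reshape(-1,3); q=q[(q[:,2]>.17)&(q[:,2]<.30)&(q[:,0]>-.06)]
    rng=np.random.default_rng(0);best=None
    for _ in range(300):
        t=q[rng.choice(len(q),3,False)];n=np.cross(t[1]-t[0],t[2]-t[0]);n/=np.linalg.norm(n)+1e-12
        i=np.abs((q-t[0])@n)<.0012
        if best is None or i.sum()>best.sum(): best=i
    k=q[best];c=k.mean(0);n=np.linalg.svd(k-c,full_matrices=False)[2][2]; n*=-np.sign(n[0])
    print('face n',n.round(3),'elev',np.degrees(np.arctan2(-n[2],-n[0])).round(1),'c',c.round(4),'bbox',k.min(0).round(4),k.max(0).round(4),best.sum(),len(q))
    s=env.observe(); print(s['time_s'],'tcp',local(np.array(s['position'])).round(4),np.round(s['ft_force'],1),s['grip_width'])
    return L
E
python3 - <<'E'
from h import *
tiltcheck('w5')
E
```

```text
face n [-0.968 -0.001 -0.252] elev 14.6 c [-0.0083  0.0017  0.2451] bbox [-0.0154 -0.0384  0.1978] [0.0046 0.0417 0.2728] 6465 10406
10.55 tcp [0.0026 0.0013 0.2306] [-0.3 -7.5  3.6] 0.07946837251885877
```

The ring is tilting the right way, 14.6° so far. I'll continue pushing.

Request:
{"method": "servo_tool", "body": {"steps": [{"tx": -0.06,"ty": 0.28,"tz": 0,"yaw": 0,"claw": 7.6},{"tx": -0.06,"ty": 0.28,"tz": 0,"yaw": 0,"claw": 7.6},{"tx": -0.06,"ty": 0.28,"tz": 0,"yaw": 0,"claw": 7.6},{"tx": -0.06,"ty": 0.28,"tz": 0,"yaw": 0,"claw": 7.6},{"tx": 0,"ty": 0,"tz": 0,"yaw": 0,"claw": 7.6}]}}

```text
time_s: 11.05
position: [0.5367, 0.0657, 0.23]
tool_rot: [[-0.217, 0.976, 0.001], [0.976, 0.217, -0.003], [-0.003, 0.0, -1.0]]
ft_force: [1.1, -6.4, -0.9]
grip_width: 0.0794
gripper_force: 30.1
```

```bash
python3 - <<'E'
from h import *
tiltcheck('w6')
E
```

```text
face n [-0.531 -0.025  0.847] elev -57.9 c [-0.0268  0.0009  0.267 ] bbox [-0.0331 -0.0166  0.2622] [-0.0198  0.0166  0.2715] 2679 8779
11.1 tcp [-0.0091  0.0014  0.23  ] [ 0.8 -5.9 -0.8] 0.0792769772899063
```

The rim normal gives a tilt of about 32°, close enough to the peg's 35°. Now I'll back out, lower onto the peg axis and re-check.

Request:
{"method": "servo_tool", "body": {"steps": [{"tx": 0.14,"ty": -0.64,"tz": 0,"yaw": 0,"claw": 7.6},{"tx": 0.22,"ty": -1,"tz": 0,"yaw": 0,"claw": 7.6},{"tx": 0.26,"ty": -1.2,"tz": 0,"yaw": 0,"claw": 7.6},{"tx": 0,"ty": 0,"tz": -1,"yaw": 0,"claw": 7.6},{"tx": 0,"ty": 0,"tz": -0.9,"yaw": 0,"claw": 7.6},{"tx": 0,"ty": 0,"tz": 0,"yaw": 0,"claw": 7.6},{"tx": 0,"ty": 0,"tz": 0,"yaw": 0,"claw": 7.6}]}}

```text
time_s: 11.8
position: [0.5426, 0.0384, 0.2104]
tool_rot: [[-0.218, 0.976, -0.001], [0.976, 0.218, 0.0], [0.0, -0.001, -1.0]]
ft_force: [-0.7, -0.8, -0.8]
grip_width: 0.0791
gripper_force: 30.0
```

```bash
python3 - <<'E'
from h import *
L=tiltcheck('w7',(150,310,230,420))
c4=None
for v in range(120,380,10): print(v,L[v,324].round(4))
q=L[60:240,290:360].reshape(-1,3); q=q[(q[:,2]>.17)&(q[:,2]<.22)&(np.abs(q[:,1]-.001)<.02)]
for lo in np.arange(-.045,.008,.006):
    k=q[(q[:,0]>lo)&(q[:,0]<lo+.006)]
    if len(k)>5: print('s',round(lo+.003,3),'l',((k[:,1].min()+k[:,1].max())/2).round(4),np.ptp(k[:,1]).round(4),'zmax',np.percentile(k[:,2],97).round(4))
E
```

```text
face n [-0.519  0.122  0.846] elev -58.5 c [0.0016 0.006  0.2483] bbox [-0.0048 -0.0093  0.243 ] [0.0089 0.0225 0.2532] 2593 12644
11.85 tcp [0.0189 0.0014 0.2108] [ 0.2  0.4 -0.2] 0.0795497527218239
120 [-0.0491  0.0019  0.1851]
130 [-0.0446  0.0019  0.1903]
140 [-0.0402  0.0019  0.1925]
150 [-0.036   0.0019  0.1951]
160 [-0.0319  0.0019  0.1977]
170 [-0.028   0.0019  0.2009]
180 [-0.024   0.0019  0.2029]
190 [-0.0201  0.0019  0.2052]
200 [-0.0167  0.0019  0.2085]
210 [-0.0127  0.0019  0.2097]
220 [-0.01    0.0019  0.2145]
230 [-0.0052  0.0019  0.2136]
240 [ 0.0948  0.0026 -0.0002]
250 [ 0.1085  0.0027 -0.0013]
260 [ 0.1218  0.0027 -0.0009]
270 [-0.0043  0.0019  0.2456]
280 [-0.0019  0.0019  0.2479]
290 [0.0011 0.0019 0.2492]
300 [0.0038 0.0019 0.2509]
310 [0.0068 0.0019 0.2523]
320 [0.0098 0.0019 0.2538]
330 [0.2281 0.0028 0.0052]
340 [0.008  0.0018 0.2654]
350 [0.007  0.0018 0.2707]
360 [0.0066 0.0018 0.275 ]
370 [0.007  0.0018 0.2782]
s -0.042 l 0.0008 0.031 zmax 0.1923
s -0.036 l 0.0015 0.0216 zmax 0.1967
s -0.03 l 0.001 0.0222 zmax 0.2009
s -0.024 l 0.0012 0.0222 zmax 0.2049
s -0.018 l 0.0013 0.0218 zmax 0.2091
s -0.012 l 0.0013 0.0213 zmax 0.2134
s -0.006 l 0.0016 0.0215 zmax 0.2142
s -0.0 l 0.0015 0.0213 zmax 0.2102
s 0.006 l 0.0013 0.0042 zmax 0.2018
```

View pics/w7.png

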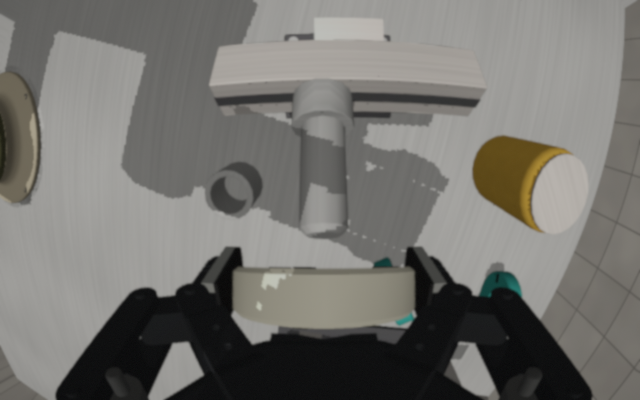

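The wrist view shows the tilted ring's rim at (325,300) in front of the peg tip at (323,230), laterally aligned. The ring centre is about 7 mm below the peg axis, so I'll raise it and then slide in along the axis.

Request:
{"method": "servo_tool", "body": {"steps": [{"tx": 0,"ty": 0,"tz": 0.7,"yaw": 0,"claw": 7.6},{"tx": -0.107,"ty": 0.48,"tz": -0.344,"yaw": 0,"claw": 7.6},{"tx": -0.107,"ty": 0.48,"tz": -0.344,"yaw": 0,"claw": 7.6},{"tx": -0.107,"ty": 0.48,"tz": -0.344,"yaw": 0,"claw": 7.6},{"tx": -0.053,"ty": 0.24,"tz": -0.172,"yaw": 0,"claw": 7.6},{"tx": -0.053,"ty": 0.24,"tz": -0.172,"yaw": 0,"claw": 7.6},{"tx": -0.053,"ty": 0.24,"tz": -0.172,"yaw": 0,"claw": 7.6},{"tx": 0,"ty": 0,"tz": 0,"yaw": 0,"claw": 7.6}]}}

```text
time_s: 12.65
position: [0.5379, 0.0599, 0.2021]
tool_rot: [[-0.218, 0.976, -0.0], [0.976, 0.218, 0.0], [0.0, -0.0, -1.0]]
ft_force: [-0.4, 0.0, -1.4]
grip_width: 0.0794
gripper_force: 30.1
```

Request:
{"method": "servo_tool", "body": {"steps": [{"tx": -0.053,"ty": 0.24,"tz": -0.172,"yaw": 0,"claw": 7.6},{"tx": -0.053,"ty": 0.24,"tz": -0.172,"yaw": 0,"claw": 7.6},{"tx": -0.053,"ty": 0.24,"tz": -0.172,"yaw": 0,"claw": 7.6},{"tx": -0.053,"ty": 0.24,"tz": -0.172,"yaw": 0,"claw": 7.6},{"tx": 0,"ty": 0,"tz": 0,"yaw": 0,"claw": 7.6}]}}

```text
time_s: 13.15
position: [0.5357, 0.0696, 0.1952]
tool_rot: [[-0.218, 0.976, -0.001], [0.976, 0.218, 0.0], [0.0, -0.0, -1.0]]
ft_force: [-0.2, -0.9, -0.3]
grip_width: 0.0795
gripper_force: 30.1
```

Request:
{"method": "servo_tool", "body": {"steps": [{"tx": -0.053,"ty": 0.24,"tz": -0.172,"yaw": 0,"claw": 7.6},{"tx": -0.053,"ty": 0.24,"tz": -0.172,"yaw": 0,"claw": 7.6},{"tx": -0.053,"ty": 0.24,"tz": -0.172,"yaw": 0,"claw": 7.6},{"tx": -0.053,"ty": 0.24,"tz": -0.172,"yaw": 0,"claw": 7.6},{"tx": -0.053,"ty": 0.24,"tz": -0.172,"yaw": 0,"claw": 7.6},{"tx": -0.053,"ty": 0.24,"tz": -0.172,"yaw": 0,"claw": 7.6},{"tx": 0,"ty": 0,"tz": 0,"yaw": 0,"claw": 7.6}]}}

```text
time_s: 13.85
position: [0.5325, 0.084, 0.1849]
tool_rot: [[-0.218, 0.976, -0.001], [0.976, 0.218, 0.0], [0.0, -0.0, -1.0]]
ft_force: [0.8, -0.5, -1.3]
grip_width: 0.0793
gripper_force: 30.1
```

57 mm along with no resistance, so about 13 mm remains. I'll go slowly from here.

Request:
{"method": "servo_tool", "body": {"steps": [{"tx": -0.053,"ty": 0.24,"tz": -0.172,"yaw": 0,"claw": 7.6},{"tx": -0.053,"ty": 0.24,"tz": -0.172,"yaw": 0,"claw": 7.6},{"tx": -0.053,"ty": 0.24,"tz": -0.172,"yaw": 0,"claw": 7.6},{"tx": -0.027,"ty": 0.12,"tz": -0.086,"yaw": 0,"claw": 7.6},{"tx": 0,"ty": 0,"tz": 0,"yaw": 0,"claw": 7.6}]}}

```text
time_s: 14.35
position: [0.5307, 0.0922, 0.179]
tool_rot: [[-0.218, 0.976, -0.0], [0.976, 0.218, -0.0], [0.0, -0.0, -1.0]]
ft_force: [-0.0, -0.1, -0.2]
grip_width: 0.0792
gripper_force: 30.1
```

Request:
{"method": "servo_tool", "body": {"steps": [{"tx": -0.027,"ty": 0.12,"tz": -0.086,"yaw": 0,"claw": 7.6},{"tx": -0.027,"ty": 0.12,"tz": -0.086,"yaw": 0,"claw": 7.6},{"tx": 0,"ty": 0,"tz": 0,"yaw": 0,"claw": 7.6}]}}

```text
time_s: 14.65
position: [0.5302, 0.0945, 0.1773]
tool_rot: [[-0.217, 0.976, -0.0], [0.976, 0.217, 0.0], [0.0, -0.0, -1.0]]
ft_force: [-0.3, -0.5, -0.7]
grip_width: 0.0796
gripper_force: 30.1
```

```bash
python3 - <<'E'
from h import *
L=tiltcheck('w8')
for v in range(90,380,10): print(v,L[v,324].round(4))
E
```

```text
face n [-0.434 -0.252  0.865] elev -63.3 c [-0.0546 -0.0078  0.2145] bbox [-0.06   -0.022   0.2083] [-0.0465  0.0078  0.2197] 2158 8515
14.7 tcp [-0.0386  0.0014  0.1774] [ 0.6 -0.4 -0.6] 0.07950036033802053
90 [-0.1301  0.0023  0.01  ]
100 [-0.1207  0.0023  0.0106]
110 [-0.1113  0.0023  0.0103]
120 [-0.1067  0.0019  0.1526]
130 [-0.1019  0.002   0.1517]
140 [-0.0971  0.002   0.1521]
150 [-0.0933  0.0019  0.1597]
160 [-0.0892  0.0019  0.1629]
170 [-0.0851  0.0019  0.1653]
180 [-0.081   0.0019  0.1672]
190 [-0.0774  0.0019  0.1708]
200 [-0.0738  0.0019  0.1738]
210 [-0.0703  0.0019  0.1765]
220 [-0.0665  0.0019  0.1782]
230 [-0.0635  0.0019  0.1819]
240 [-0.0602  0.0019  0.1846]
250 [-0.0564  0.0019  0.186 ]
260 [-0.0505  0.0019  0.1836]
270 [-0.0613  0.0018  0.2112]
280 [-0.0592  0.0018  0.214 ]
290 [-0.0571  0.0018  0.2167]
300 [-0.0529  0.0018  0.2163]
310 [-0.0509  0.0018  0.2191]
320 [-0.0481  0.0018  0.2208]
330 [-0.0261  0.0019  0.2003]
340 [-0.0492  0.0018  0.2317]
350 [-0.0504  0.0018  0.2371]
360 [-0.0503  0.0018  0.2409]
370 [-0.0503  0.0018  0.2445]
```

Request:
{"method": "servo_tool", "body": {"steps": [{"tx": -0.027,"ty": 0.12,"tz": -0.086,"yaw": 0,"claw": 7.6},{"tx": -0.018,"ty": 0.08,"tz": -0.057,"yaw": 0,"claw": 7.6},{"tx": 0,"ty": 0,"tz": 0,"yaw": 0,"claw": 7.6}]}}

```text
time_s: 15.0
position: [0.5301, 0.096, 0.1764]
tool_rot: [[-0.217, 0.976, 0.001], [0.976, 0.217, -0.001], [-0.001, 0.001, -1.0]]
ft_force: [-1.2, -3.6, 3.0]
grip_width: 0.0794
gripper_force: 30.5
```

Contact with the shoulder has started. I'll press a little more to seat the ring.

Request:
{"method": "servo_tool", "body": {"steps": [{"tx": -0.018,"ty": 0.08,"tz": -0.057,"yaw": 0,"claw": 7.6},{"tx": -0.018,"ty": 0.08,"tz": -0.057,"yaw": 0,"claw": 7.6},{"tx": -0.018,"ty": 0.08,"tz": -0.057,"yaw": 0,"claw": 7.6},{"tx": 0,"ty": 0,"tz": 0,"yaw": 0,"claw": 7.6}]}}

```text
time_s: 15.4
position: [0.53, 0.0967, 0.1761]
tool_rot: [[-0.217, 0.976, 0.003], [0.976, 0.217, -0.005], [-0.006, 0.002, -1.0]]
ft_force: [-3.9, -14.9, 13.7]
grip_width: 0.0793
gripper_force: 31.8
```

Request:
{"method": "servo_tool", "body": {"steps": [{"tx": 0.036,"ty": -0.16,"tz": 0.114,"yaw": 0,"claw": 7.6},{"tx": 0,"ty": 0,"tz": 0,"yaw": 0,"claw": 8.2},{"tx": 0,"ty": 0,"tz": 0,"yaw": 0,"claw": 8.54},{"tx": 0,"ty": 0,"tz": 0,"yaw": 0,"claw": 8.54},{"tx": 0,"ty": 0,"tz": 0,"yaw": 0,"claw": 8.54},{"tx": 0,"ty": 0,"tz": 0,"yaw": 0,"claw": 8.54}]}}

```text
time_s: 16.0
position: [0.5296, 0.0974, 0.1752]
tool_rot: [[-0.218, 0.976, -0.0], [0.976, 0.218, 0.0], [0.0, -0.0, -1.0]]
ft_force: [0.1, 1.0, -0.5]
grip_width: 0.0854
gripper_force: 0.0
```

```bash
python3 - <<'E'
from h import *
L=tiltcheck('w9',(180,330,230,420))
z=np.load('w9.npz')
for v in range(220,380,10): print(v,L[v,324].round(4))
E
```

```text
face n [-0.566 -0.118  0.816] elev -55.3 c [-0.0545 -0.0037  0.2124] bbox [-0.06   -0.0187  0.2054] [-0.0477  0.013   0.2172] 2456 10077
16.05 tcp [-0.0416  0.0014  0.1753] [ 0.8 -0.7  0.1] 0.08538631934672396
220 [-0.0694  0.0019  0.1761]
230 [-0.0663  0.0019  0.1794]
240 [-0.063   0.0019  0.1823]
250 [-0.0592  0.0019  0.1836]
260 [-0.0557  0.0019  0.1857]
270 [-0.0636  0.0018  0.2079]
280 [-0.0609  0.0018  0.2099]
290 [-0.0571  0.0019  0.2102]
300 [-0.0552  0.0018  0.2133]
310 [-0.0524  0.0019  0.2151]
320 [-0.0489  0.0019  0.2161]
330 [-0.03    0.0019  0.1992]
340 [-0.0526  0.0018  0.23  ]
350 [-0.0543  0.0018  0.2359]
360 [-0.0542  0.0018  0.2397]
370 [-0.0537  0.0018  0.2429]
```

View pics/w9.png

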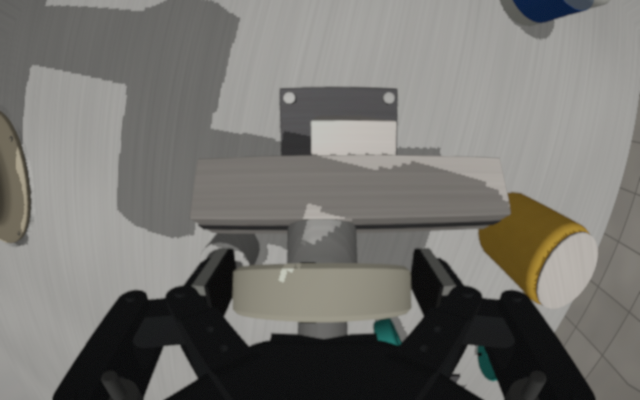

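The ring is released on the peg at about (322,290), tilted 35°. Its centre is about 30 mm from the rail face, so it is home. I'll retreat straight up.

Request:
{"method": "servo_tool", "body": {"steps": [{"tx": 0,"ty": 0,"tz": 0.5,"yaw": 0,"claw": 8.54},{"tx": 0,"ty": 0,"tz": 1,"yaw": 0,"claw": 8.54},{"tx": 0,"ty": 0,"tz": 1.5,"yaw": 0,"claw": 8.54},{"tx": 0,"ty": 0,"tz": 2,"yaw": 0,"claw": 8.54},{"tx": 0,"ty": 0,"tz": 3,"yaw": 0,"claw": 8.54},{"tx": 0,"ty": 0,"tz": 3,"yaw": 0,"claw": 8.54},{"tx": 0,"ty": 0,"tz": 2,"yaw": 0,"claw": 8.54},{"tx": -2,"ty": -2,"tz": 0,"yaw": 0,"claw": 8.54},{"tx": -3,"ty": -3,"tz": 0,"yaw": 0,"claw": 8.54},{"tx": -3,"ty": -3,"tz": 0,"yaw": 0,"claw": 8.54},{"tx": -3,"ty": -3,"tz": 0,"yaw": 0,"claw": 8.54},{"tx": -2,"ty": -2,"tz": 0,"yaw": 0,"claw": 8.54},{"tx": 0,"ty": 0,"tz": 0,"yaw": 0,"claw": 8.54}]}}

```text
time_s: 17.35
position: [0.398, -0.0341, 0.3066]
tool_rot: [[-0.214, 0.977, 0.001], [0.977, 0.214, -0.001], [-0.001, 0.001, -1.0]]
ft_force: [-0.5, 0.2, -0.2]
grip_width: 0.0852
gripper_force: 0.0
```

```bash
python3 - <<'E'
from h import *
a,d,m=snap('scene','s9'); t,td,tm=snap('top','t9')
P=pts(tm,td); L=local(P); hsv=cv2.cvtColor(t,cv2.COLOR_RGB2HSV)
w=(td>0)&(np.abs(L[...,1])<.045)&(L[...,0]>-.08)&(L[...,0]<.02)&(hsv[...,1]>15)&(hsv[...,2]>120)&(L[...,2]>.19)
q=L[w]; print(len(q),q.mean(0),q.min(0),q.max(0))
cv2.imwrite('pics/c9.png',np.hstack([a[90:330,150:400],t[60:300,220:460]])[:,:,::-1])
E
```

```text
389 [-0.04161315 -0.00098006  0.20366407] [-0.06158957 -0.03817646  0.19001604] [-0.02612854  0.03606454  0.22095818]
```

View pics/c9.png

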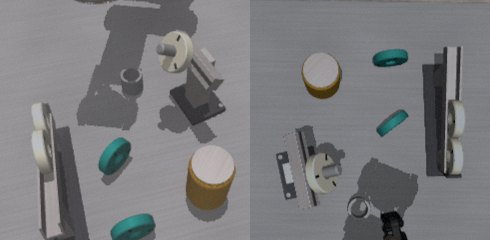

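The ring sits on the peg against the shoulder (scene crop (177,50), top crop (322,175)). The other two rings rest at the chute's low end, the bystanders haven't moved, and the gripper is clear. I'll hand in now.

```bash
python3 -c "
from rig import env
print(env.close_job())"
```

```text
the job is handed in; nothing more can be done
None
```

The end ring hangs on the peg, pushed back against its shoulder; the other two rings rolled down to the stop, tin, bottle and sleeve were not touched, the gripper is open and clear, and the job was handed in at about 17.5 s.

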